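# Put the pigment carousel back in gear

## Robot

A 6-joint arm with a two-finger parallel gripper is mounted at the origin on a cart in front of the work surface, level with it; the furniture and walls round the work are solid. World frame = base frame: x ahead of the robot, y to its left, z up, the work surface at z = 0. Lengths are in m, angles in rad, forces in N, time in s.
With the tool pointing down it reaches from about 0.275 to 0.975 m from the base axis. Payload 8.4 kg.
Tool frame: the origin (TCP) lies at the very end of the fingers, on their centre line; the grasp point (between the pads) lies 19 mm behind it (bot.grip_point_offset is the distance from the TCP to the grasp point, in m); x points along the fingers, z is the direction in which the jaws open and shut, and the axes are right-handed (so a half turn about x gives the same grasp; the last joint's range is limited). The gripper opens to 92 mm and grips with 3 to 60 N. Pads are 20 mm wide; open, the fingers measure 128 mm over their backs; the gripper's body (75 mm by 189 mm) begins 69 mm behind the grasp point.
Start: joints at [1.133, 0.353, 1.633, -0, 1.155, -0.002], TCP at [0.264, 0.567, 0.215] pointing down, gripper open.
Joint ranges: [-2.63, 2.63], [-0.92, 2.1], [0.06, 2.66], [-1.3, 4.44], [0, 2.69], [-3.02, 3.02]. Speed limits (rad/s): [2.22, 2.22, 2.79, 3.14, 3.14, 3.14].

## Interface

Orientations are given as [roll, pitch, yaw] about the fixed x, y, z axes, in that order (R = Rz(yaw) Ry(pitch) Rx(roll)).
In Python, from bench import bot gives the robot as it stands.
- The arm moves only by the shell command python3 -m jog 'ROWS'. ROWS is a JSON object of lists of equal length, an entry for each row: "jaw": the opening, from 0 (shut) to 1 (fully open); "slide": the shift along the tool's x, y, z in mm, a list of three; "delta_rot": the turn, a rotation vector about the tool's x, y, z in degrees, a list of three. In form: {"jaw": [jaw, ...], "slide": [[x, y, z], ...], "delta_rot": [[ax, ay, az], ...]}. A call has 1 to 12 rows; each row shifts and turns the commanded pose from where the row before left it, along the tool's axes as they then stand; what a row does not reach is not made up. A row lasts 1/12 s, in which the tool goes at most 41.7 mm and 7.16 degrees, less where a joint would pass 70% of its speed; a pose out of reach is approached as far as the arm can. A call is refused whole if a number of a shift passes 41.7 or a number of a turn 7.16, either way. A call with a gripper value outside its range is refused whole. The fingers move at their own pace and stop on an object; the grip force is fixed at half the most. Time passes only in rows, so rows that do not move let the fingers close. It gives the time, the measured TCP pose, the force and the opening at its end, in the units of the state.
- bot.sense(): the state, without advancing time (a new reading comes with each control period).
- bot.grab_frame(name): name is "side" or "top" or "wrist"; returns the picture (420x560x3 uint8, red, green, blue); there is no depth.
- bot.calibration(name): a dict with "camera_matrix" (3x3 intrinsics, pixels), "rvec" (rotation vector, rad) and "tvec" (3), from world to camera coordinates, as OpenCV has them. Camera axes: x right, y down, z forward; pixel columns grow to the right and rows downward; lengths in m; the calibration is good to about 2 mm. A picture is of the moment at which its call begins: read the wrist's pose just before it. calibration takes no time and is no camera call; for the wrist camera it gives the pose at the moment of the call.
- bot.hand_in(): hands the job in, once; it reports no verdict.
The state is a dict: "time": time; "joint_positions": joint angles; "joint_vel": joint speeds; "joint_efforts": joint torques, N m; "position": TCP position; "orientation": TCP orientation; "ft_force": force on the tool from outside, world axes, zero at the start; "wrist_torque": the same for the moment, N m; "grip_width": opening from 0.0 (shut) to 1.0 (fully open).
Only numpy, scipy, OpenCV 4.12 (cv2) and the standard library are available. Lean on these libraries where they do the work, as an engineer would, in place of code of your own. Each camera call takes 0.05 s, during which the arm holds its last target.

## Task

The round tray of the pigment carousel stands lifted out of gear. Turn it by its steel peg until the hidden teeth under it fit between those of the drive, then press it down fully home, so that the gap under its skirt is closed. Do not force the teeth: press no harder than a firm fingertip press, and leave the loose things standing round it in their places.

Things in the scene. Friction and masses are not known exactly. Their poses are not given: they have to be found in the camera images.
- carousel_base: Fixed base of the carousel: a white round drum, 168 mm across and 28 mm high, with a small switch box on its rear side (base +x) and the drive hub hidden inside. Origin on the turning axis at the table top (the underside); z up, the axis of the tray. The hub has six equal teeth (pitch 60 degrees, flat tops, about 7 degrees of play in all); it does not turn and has stopped at an unknown angle that can be neither seen nor read.
- tray_center (a point): Point on the turning axis in the top face of the round tray (white disc, 160 mm across, 8 mm thick, with a 20 mm skirt below its rim). 66 mm above the table with the tray fully up, 57 mm with it home. The axes turn with the tray. A grey cap round this point is 34 mm across and stands 10 mm above the top face. Four round jars (32 mm across, 23 mm high, fixed to the tray) stand 50 mm from the axis, at 78 and 138 degrees to either side of the peg.
- peg_foot (a point): Foot of the tray's upright round steel peg, in the tray's top face, 62 mm from the axis; 12 mm thick (foot collar 16 mm), 34 mm high. It starts on the robot's side. The tray top is flat and free for 40 degrees to either side of it, from 45 to 79 mm from the axis: open fingers can straddle it. A sideways push of 1 to 3 N turns the tray, either way without end; it stays where left.
- tray (a joint): How far the tray is down, in m: 0 fully up (skirt 10 mm above the shoulder of the base), 0.009 fully home (1 mm gap). It has a stiff sleeve: it goes down under about 5 N anywhere on its top and stays where it is left. At 0.002 its six teeth meet the tops of the hub's teeth and it stops hard, unless it is turned so that they fall between; then it can be pressed on to 0.009, and turns no more.
- polish_2: Bystander, loose: polish bottle with a black cap, 27x34 mm, 78 mm high, standing to the right of the carousel, 140 to 170 mm from its axis. Origin at the centre of its underside.
- dappen_dish: Bystander, loose: small open white dish, 52 mm wide, 21 mm high, behind the carousel, about 180 mm from its axis. Origin at the centre of its underside.
- soak_clip_1: Bystander, loose: pink soak-off clip, 16x54 mm, 17 mm high, behind and to the left of the carousel, about 160 mm from its axis. Origin at the centre of its underside.
- file_2: Bystander, loose: pale nail file lying flat, 178x29x8 mm, to the left of the carousel. Origin at the centre of its underside.
Mind the look-alikes: they are no part of the job. Of the things that look like the carousel_base, the larger one is meant.

How it is judged:
At the end, for the whole second after the job is handed in: The tray is home: at least 7.5 mm of its 9 mm travel down, its teeth between those of the hub (value of joint tray above 0.0075 m); the robot touches nothing.
It fails at once if the fingers push on the carousel with more than 60 N (contact force between the fingers and carousel_base above 60 N).
It fails at once if a loose bystander is moved by more than 30 mm (distance of any of polish_2, dappen_dish, soak_clip_1, file_2 from where it was at the start of the episode above 0.03 m).
It also fails if it takes over 64 s, if anything falls off the work surface, if the arm or the gripper's body presses on something with over 40 N, if the wrist force passes 120 N, or if a joint passes its speed limit or range.

## Working session

There is one attempt and no reset: what is moved stays moved. The work goes in short steps, Python scripts to look and compute and a shell command to move; the robot and the scene stay as the last step left them, time stands still between calls to the robot, and variables do not carry over. Pictures are saved under pics/ and viewed, and the job is handed in when it is done.

```bash
ls; mkdir -p pics; python3 - <<'E'
from bench import bot
import cv2
print(bot.sense())
for n in ("side","top","wrist"):
    im=bot.grab_frame(n); cv2.imwrite(f"pics/{n}0.png",im[:,:,::-1])
    c=bot.calibration(n); print(n,c)
E
```

```text
pics
{'time': 0.0, 'joint_positions': array([ 1.13263129e+00,  3.53597195e-01,  1.63412347e+00,  9.50876182e-06,
        1.15519868e+00, -2.40458597e-03]), 'joint_vel': array([ 0.00046267, -0.00121929,  0.0002437 , -0.00131503,  0.00082488,
        0.00090217]), 'joint_efforts': array([ 1.36006038e-03, -5.93841326e+01, -3.34223449e+01,  6.98177679e-02,
        2.32087914e-02, -1.18250073e-04]), 'position': array([0.26360503, 0.56615127, 0.21390008]), 'orientation': array([ 3.13263487,  1.5694696 , -2.01551841]), 'ft_force': array([-0.12158988, -1.43067658, -0.85994033]), 'wrist_torque': array([ 0.07758465, -0.04339759, -0.03093104]), 'grip_width': 1.0042743705140067}
side {'camera_matrix': array([[405.71092195,   0.        , 280.22043239],
       [  0.        , 405.71092195, 208.19940515],
       [  0.        ,   0.        ,   1.        ]]), 'rvec': array([ 0.05119664, -2.66132041,  1.58815127]), 'tvec': array([0.61216414, 0.05569422, 0.94650746])}
top {'camera_matrix': array([[450.89955776,   0.        , 282.04056542],
       [  0.        , 450.89955776, 204.91475246],
       [  0.        ,   0.        ,   1.        ]]), 'rvec': array([ 2.13629804, -2.06077978,  0.24945153]), 'tvec': array([0.00100685, 0.61859241, 0.90218257])}
wrist {'camera_matrix': array([[290.33833041,   0.        , 276.05315654],
       [  0.        , 290.33833041, 209.11954106],
       [  0.        ,   0.        ,   1.        ]]), 'rvec': array([-2.47464207, -1.57596303, -0.18826801]), 'tvec': array([-0.62445328, -0.02628604,  0.38959857])}
```

View pics/side0.png

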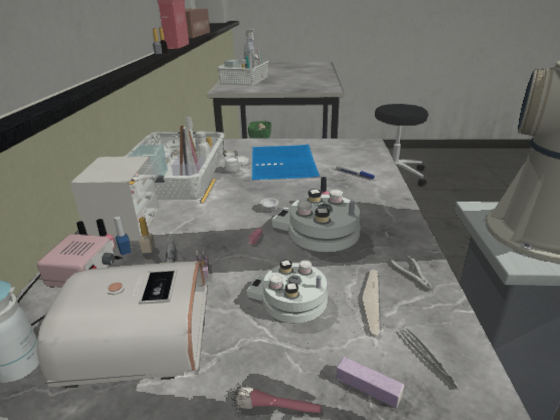

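View pics/top0.png

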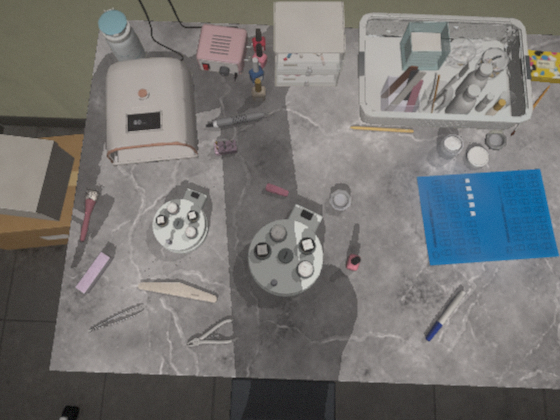

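View pics/wrist0.png

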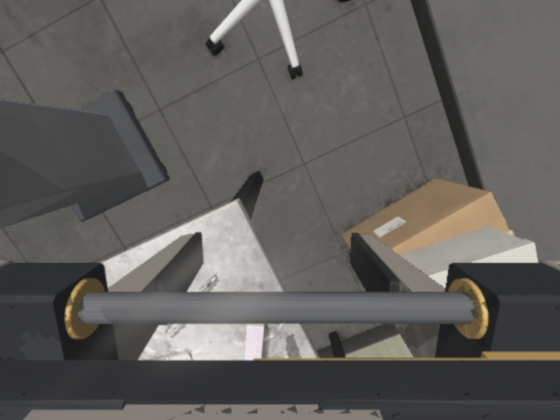

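Two candidates in the top view: the larger carousel at about (286,256) and the smaller look-alike at (180,224). The larger is meant. I'll confirm this in a crop and measure.

```bash
cat > h.py <<'E'
import numpy as np, cv2
from bench import bot
def ray(n,u,v,c=None):
    c=c or bot.calibration(n); R=cv2.Rodrigues(c["rvec"])[0]; K=c["camera_matrix"]
    o=-R.T@c["tvec"]; d=R.T@np.linalg.inv(K)@np.array([u,v,1.]); return o,d
def plane(n,u,v,z,c=None):
    o,d=ray(n,u,v,c); return o+d*(z-o[2])/d[2]
def proj(n,P,c=None):
    c=c or bot.calibration(n)
    return cv2.projectPoints(np.array(P,float).reshape(-1,3),c["rvec"],c["tvec"],c["camera_matrix"],None)[0].reshape(-1,2)
E
python3 - <<'E'
from h import *
im=cv2.imread("pics/top0.png")
c=im[200:310,230:370]; cv2.imwrite("pics/topcrop.png",cv2.resize(c,None,fx=5,fy=5,interpolation=2))
print(plane("top",286,256,.066),plane("top",180,224,.05))
for e in [(248,256),(323,256),(286,219),(286,294)]: print(plane("top",*e,.066))
s=cv2.imread("pics/side0.png")[160:260,260:390]; cv2.imwrite("pics/sidecrop.png",cv2.resize(s,None,fx=6,fy=6,interpolation=2))
E
```

```text
[0.50878606 0.01096936 0.066     ] [0.57241266 0.24484841 0.05      ]
[0.50588755 0.09142464 0.066     ]
[ 0.51161165 -0.06746194  0.066     ]
[0.58876528 0.01361858 0.066     ]
[0.42974939 0.00835136 0.066     ]
```

View pics/topcrop.png

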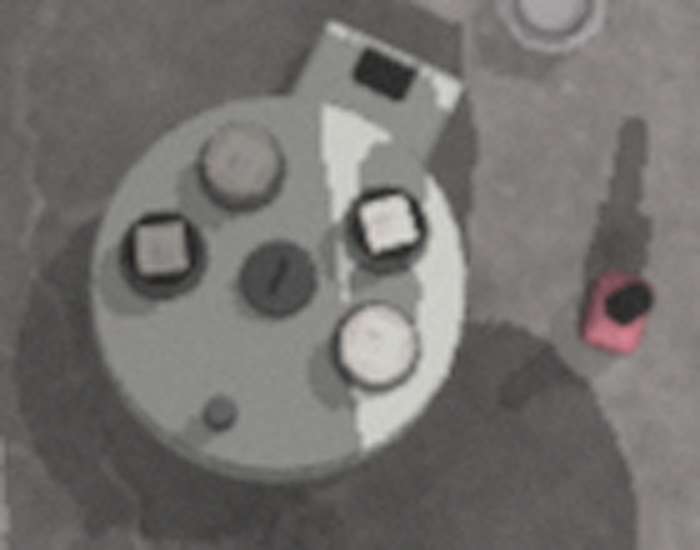

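View pics/sidecrop.png

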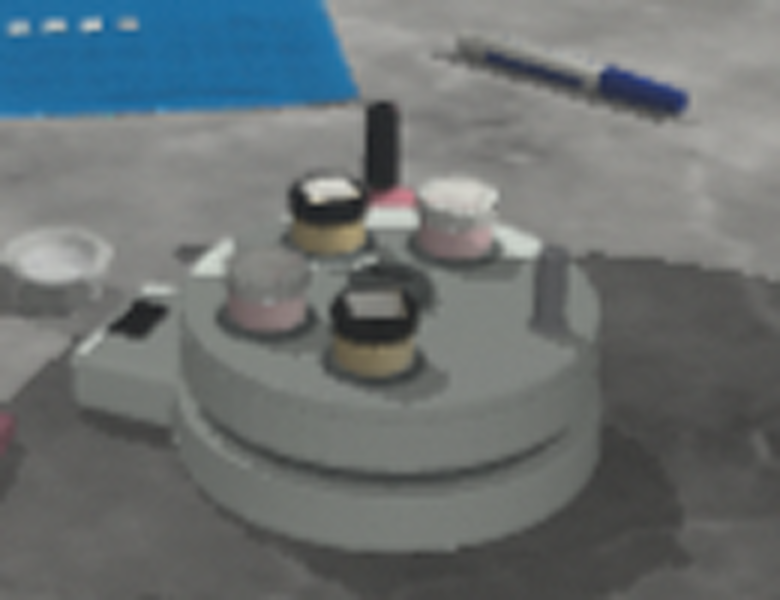

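The larger one at (286,256) in the top view is 159 mm across by measurement, which fits the 160 mm tray. It has the switch box at the rear and the steel peg at about (274,283) on the robot's side, with the polish bottle to its right. Next I measure the axis and the peg more closely.

```bash
python3 - <<'E'
from h import *
def tri(a,b):
    (o1,d1),(o2,d2)=ray("top",*a),ray("side",*b)
    A=np.stack([d1,-d2],1); t=np.linalg.lstsq(A,o2-o1,rcond=None)[0]
    p,q=o1+t[0]*d1,o2+t[1]*d2; return (p+q)/2,np.linalg.norm(p-q)
cap=plane("top",230+278/5,200+279/5,.076)
peg=plane("top",230+219/5,200+411/5,.100)
print("cap",cap,"peg top",peg,"r",np.linalg.norm((peg-cap)[:2]),np.degrees(np.arctan2(*(peg-cap)[1::-1])))
print("tri peg",tri((273.8,282.2),(352,201)),"tri cap",tri((285.6,255.8),(260+393/6,160+279/6)))
# disc left/right/front edges (crop px)
g=cv2.cvtColor(cv2.imread("pics/top0.png"),cv2.COLOR_BGR2GRAY)
pts=[plane("top",230+x/5,200+y/5,.066)[:2] for x,y in [(93,285),(466,285),(120,175),(130,395),(200,455),(280,468),(250,98),(400,430)]]
pts=np.array(pts);A=np.c_[2*pts,np.ones(len(pts))];s=np.linalg.lstsq(A,(pts**2).sum(1),rcond=None)[0]
print("disc",s[:2],"r",np.sqrt(s[2]+s[:2]@s[:2]))
for n,(u,v,z) in dict(polish=(353,262,.07),clip=(276,190,.01),dish=(340,200,.02),file=(178,291,.005)).items():
    print(n,plane("top",u,v,z))
E
```

```text
cap [0.50795765 0.01193853 0.076     ] peg top [0.45090185 0.034205   0.1       ] r 0.06124671066677044 158.6813924915685
tri peg (array([0.45105859, 0.03426669, 0.09630084]), np.float64(0.00015765583669970882)) tri cap (array([0.50792383, 0.01197273, 0.07035578]), np.float64(0.0014486673631181398))
disc [0.50926853 0.0114101 ] r 0.07975075404475734
polish [ 0.50073658 -0.13046421  0.07      ]
clip [0.66810697 0.03860625 0.01      ]
dish [ 0.64711    -0.10889081  0.02      ]
file [0.43018051 0.24640936 0.005     ]
```

```bash
cat >> h.py <<'E'
from scipy.spatial.transform import Rotation as Ro
C=np.array([0.5085,0.0117])
def plan(target, ang, s=None):
    """slide (tool axes, mm) and turn about tool (deg) to put TCP at target, tool x down, tool z along tangent at peg angle ang(deg)"""
    s=s or bot.sense(); R=Ro.from_euler("xyz",s["orientation"]).as_matrix()
    a=np.radians(ang); t=np.array([-np.sin(a),np.cos(a),0])
    best=None
    for sg in (1,-1):
        x=np.array([0,0,-1.]); z=sg*t; Rt=np.stack([x,np.cross(z,x),z],1)
        rv=Ro.from_matrix(R.T@Rt).as_rotvec(degrees=True)
        if best is None or np.linalg.norm(rv)<np.linalg.norm(best): best=rv
    return R.T@(np.array(target)-s["position"])*1000, best, R
def pegpos(ang,r=.062): a=np.radians(ang); return C+r*np.array([np.cos(a),np.sin(a)])
E
python3 - <<'E'
from h import *
p=pegpos(158.9); d,rv,R=plan([*p,.15],158.9); print(p,d,rv); print(R)
E
```

```text
[0.45065688 0.0340198 ] [  64.45879103 -394.16987933 -403.48764922] [-3.86776725e+00 -6.10850067e-02 -2.09614430e-03]
[[-4.50734415e-04 -9.06545392e-01  4.22108101e-01]
 [-9.66637039e-04  4.22108342e-01  9.06544877e-01]
 [-9.99999431e-01  5.85649688e-07 -1.06655911e-03]]
```

```bash
python3 -m jog '{"jaw":[0.26,0.26,0.26,0.26,0.26,0.26,0.26,0.26,0.26,0.26,0.26,0.26],"slide":[[0,-10,-10],[0,-20,-20],[0,-24,-24],[0,-24,-24],[0,-24,-24],[0,-24,-24],[0,-24,-24],[0,-24,-24],[0,-24,-24],[0,-24,-24],[0,-24,-24],[0,-24,-24]],"delta_rot":[[0,0,0],[0,0,0],[0,0,0],[0,0,0],[0,0,0],[0,0,0],[0,0,0],[0,0,0],[0,0,0],[0,0,0],[0,0,0],[0,0,0]]}'
python3 - <<'E'
from h import *
p=pegpos(158.9); d,rv,R=plan([*p,.15],158.9); print(d,rv,bot.sense()["joint_positions"])
E
```

```text
time: 1.15
position: [0.3944, 0.2055, 0.2146]
orientation: [-2.116, 1.571, -0.981]
ft_force: [1.2, 0.6, 0.4]
grip_width: 0.263
[  64.60934057 -123.35015596 -131.70822493] [-3.86195233 -0.00688634  0.01053394] [ 4.77125365e-01  6.68373364e-02  2.00037449e+00 -2.48175701e-04
  1.07435614e+00 -6.57884503e-01]
```

```bash
python3 -m jog '{"jaw":[0.26,0.26,0.26,0.26,0.26,0.26,0.26,0.26,0.26],"slide":[[0,-22,-24],[0,-22,-24],[0,-22,-24],[0,-22,-24],[0,-18,-20],[0,-12,-12],[0,-6,-5],[0,0,0],[0,0,0]],"delta_rot":[[0,0,0],[0,0,0],[0,0,0],[0,0,0],[-2,0,0],[-1.9,0,0],[0,0,0],[0,0,0],[0,0,0]]}'
python3 - <<'E'
from h import *
p=pegpos(158.9); d,rv,R=plan([*p,.11],158.9); s=bot.sense();print(d,rv,s["joint_positions"],s["ft_force"])
im=bot.grab_frame("wrist"); cv2.imwrite("pics/w1.png",im[:,:,::-1])
im=bot.grab_frame("top"); cv2.imwrite("pics/t1.png",cv2.resize(im[190:320,220:380,::-1],None,fx=4,fy=4,interpolation=2))
E
```

```text
time: 1.9
position: [0.4515, 0.0354, 0.2144]
orientation: [1.442, 1.57, 2.643]
ft_force: [-1.0, 0.6, -0.7]
grip_width: 0.261
[104.44697064   0.2015541   -1.61973956] [-0.0923095   0.00387314 -0.02972689] [ 7.47797366e-02  8.09185944e-02  1.98514762e+00  3.22533671e-04
  1.07596600e+00 -1.12629424e+00] [-1.03960467  0.58239671 -0.6969172 ]
```

View pics/w1.png

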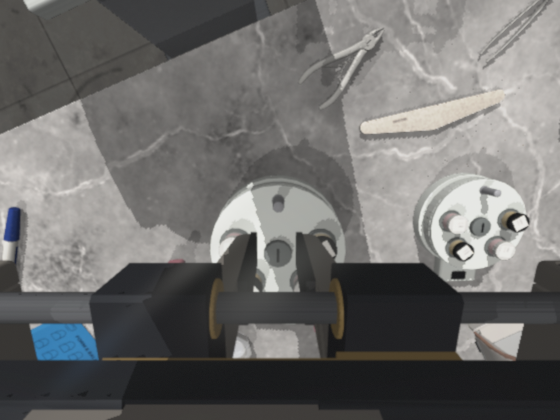

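View pics/t1.png

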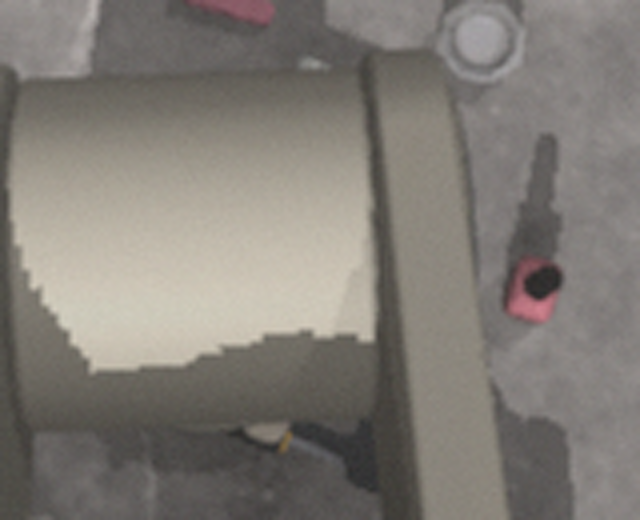

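The wrist view shows the peg at (279,201) and the cap at (278,252). I'll check those against the top view.

```bash
python3 - <<'E'
from h import *
print(bot.sense()["position"],plane("wrist",279,200,.100),plane("wrist",279,207,.066),plane("wrist",278,247,.076))
im=cv2.imread("pics/w1.png"); cv2.imwrite("pics/w1c.png",cv2.resize(im[170:300,200:360],None,fx=4.5,fy=4.5,interpolation=2))
E
```

```text
[0.45139062 0.03616265 0.21448246] [0.44670454 0.04114937 0.1       ] [0.46102511 0.03602762 0.066     ] [0.50175163 0.01908413 0.076     ]
```

View pics/w1c.png

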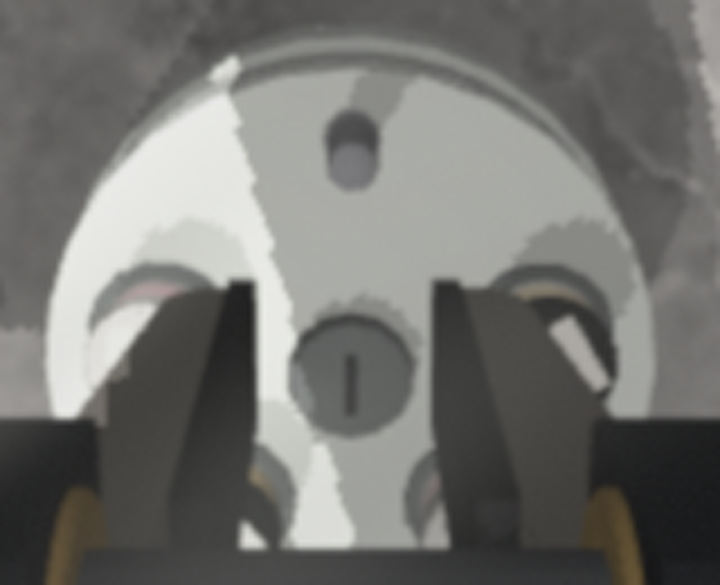

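```bash
python3 - <<'E'
from h import *
print(bot.sense()["position"]);p=plane("wrist",278.4,207.3,.100);c=plane("wrist",278,253.3,.076);print(p,c,np.linalg.norm((p-c)[:2]), np.degrees(np.arctan2(*(p-c)[1::-1])))
s=bot.sense();R=Ro.from_euler("xyz",s["orientation"]).as_matrix();print((R.T@(p-s["position"]))*1000)
print("tip proj",proj("wrist",s["position"]),proj("top",[s["position"]]))
E
```

```text
[0.45139062 0.03616265 0.21448246]
[0.4535028 0.0378937 0.1      ] [0.50885466 0.01635266 0.076     ] 0.05939566688996024 158.7357211514159
[114.48203953  -1.4015684    2.36443005]
tip proj [[276.10046958 247.42584139]] [[272.01782163 277.69897514]]
```

```bash
python3 -m jog '{"jaw":[0.28,0.28,0.28,0.28,0.28,0.28],"slide":[[20,0,0],[25,0,0],[25,0,0],[20,0,0],[10,0,0],[0,0,0]],"delta_rot":[[0,0,0],[0,0,0],[0,0,0],[0,0,0],[0,0,0],[0,0,0]]}'
python3 - <<'E'
from h import *
c=bot.calibration("wrist");s=bot.sense()
im=bot.grab_frame("wrist"); im=im[:,:,::-1];cv2.imwrite("pics/w2.png",cv2.resize(im[150:310,190:370],None,fx=4,fy=4,interpolation=2))
print(s["position"],proj("wrist",[s["position"],[.451,.0345,.1]],c))
E
```

```text
time: 2.5
position: [0.4502, 0.0361, 0.1128]
orientation: [1.992, 1.567, -3.087]
ft_force: [-1.1, -0.1, -0.3]
grip_width: 0.281
[0.45017789 0.03611426 0.11281401] [[276.09536196 247.40849473]
 [274.30396152 242.37148291]]
```

View pics/w2.png

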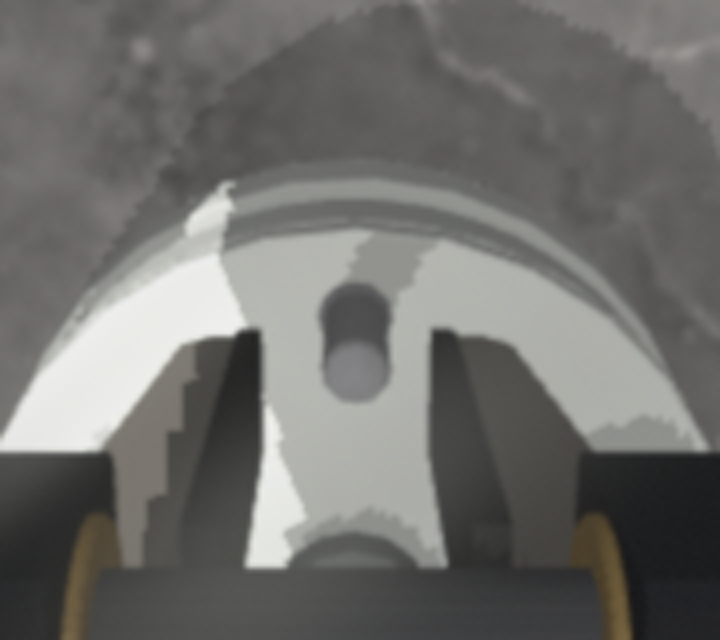

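```bash
python3 - <<'E'
from h import *
s=bot.sense();R=Ro.from_euler("xyz",s["orientation"]).as_matrix()
p=plane("wrist",279,242.5,.100);print(p,(R.T@(p-s["position"]))*1000,R[:,1:])
E
```

```text
[0.45368542 0.03715384 0.1       ] [14.10710071 -1.97106588  1.97336014] [[-9.33487373e-01  3.58604481e-01]
 [ 3.58605421e-01  9.33489229e-01]
 [ 1.86465015e-03 -8.27415346e-04]]
```

```bash
python3 -m jog '{"jaw":[0.28,0.28,0.28,0.28,0.28,0.28,0.24,0.24],"slide":[[0,-1,1.8],[4,0,0],[10,0,0],[10,0,0],[10,0,0],[8,0,0],[0,0,0],[0,0,0]],"delta_rot":[[0,0,0],[0,0,0],[0,0,0],[0,0,0],[0,0,0],[0,0,0],[0,0,0],[0,0,0]]}'
python3 - <<'E'
from h import *
c=bot.calibration("wrist");s=bot.sense()
im=bot.grab_frame("wrist"); im=im[:,:,::-1];cv2.imwrite("pics/w3.png",cv2.resize(im[150:310,190:370],None,fx=4,fy=4,interpolation=2))
im=bot.grab_frame("side"); im=im[:,:,::-1];cv2.imwrite("pics/s3.png",cv2.resize(im[140:260,250:390],None,fx=5,fy=5,interpolation=2))
E
```

```text
time: 3.22
position: [0.4529, 0.0366, 0.0718]
orientation: [2.027, 1.569, -3.053]
ft_force: [-0.2, 0.4, 0.2]
grip_width: 0.243
```

View pics/w3.png

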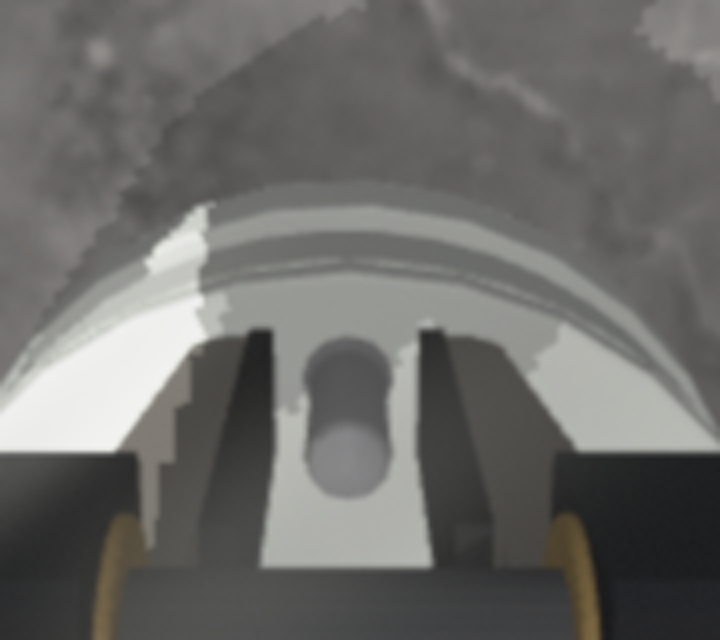

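View pics/s3.png

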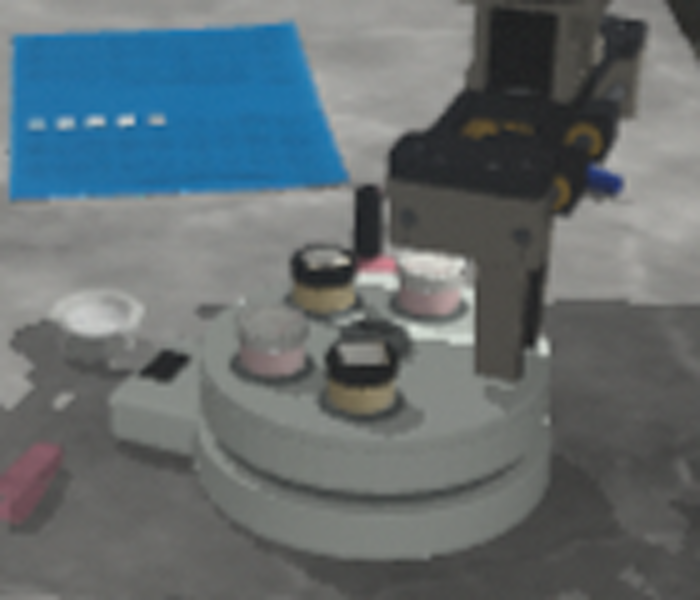

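The peg stands centred between the fingers: its top is at about (348,460) in the wrist crop, the jaw midline at 346. Next I press gently.

```bash
python3 -m jog '{"jaw":[0.22,0.22,0.22],"slide":[[2,0,0],[2,0,0],[0,0,0]],"delta_rot":[[0,0,0],[0,0,0],[0,0,0]]}'
python3 -m jog '{"jaw":[0.22,0.22],"slide":[[1,0,0],[0,0,0]],"delta_rot":[[0,0,0],[0,0,0]]}'
python3 -m jog '{"jaw":[0.22,0.22],"slide":[[1,0,0],[0,0,0]],"delta_rot":[[0,0,0],[0,0,0]]}'
python3 -m jog '{"jaw":[0.22,0.22],"slide":[[1,0,0],[0,0,0]],"delta_rot":[[0,0,0],[0,0,0]]}'
```

```text
time: 3.57
position: [0.4535, 0.0367, 0.0685]
orientation: [-1.304, 1.571, -0.101]
ft_force: [0.4, -0.6, 0.5]
grip_width: 0.221
time: 3.73
position: [0.4535, 0.0367, 0.0675]
orientation: [0.076, 1.571, 1.279]
ft_force: [0.4, -0.4, -0.2]
grip_width: 0.223
time: 3.9
position: [0.4535, 0.0367, 0.0665]
orientation: [2.568, 1.571, -2.512]
ft_force: [-0.0, 0.2, 0.6]
grip_width: 0.219
time: 4.07
position: [0.4535, 0.0367, 0.0656]
orientation: [-0.806, 1.571, 0.397]
ft_force: [-0.1, 0.3, 2.1]
grip_width: 0.222
```

```bash
for i in 1 2 3; do python3 -m jog '{"jaw":[0.22,0.22],"slide":[[0.7,0,0],[0,0,0]],"delta_rot":[[0,0,0],[0,0,0]]}' | egrep 'pos|force'; done
```

```text
position: [0.4535, 0.0367, 0.0649]
ft_force: [-0.1, 0.9, 2.7]
position: [0.4535, 0.0367, 0.0643]
ft_force: [-2.2, 0.0, 5.6]
position: [0.4535, 0.0367, 0.0642]
ft_force: [-4.7, 0.4, 15.9]
```

Contact came at z ≈ 0.066 and a hard stop at 0.0642, which is 2 mm down: tooth tops on tooth tops. I'll ease the press a little and turn counter-clockwise under light load, 2.5° per row.

```bash
python3 -m jog '{"jaw":[0.22,0.22,0.22,0.22,0.22],"slide":[[-0.3,0,0],[0,-0.06,-2.7],[0,-0.06,-2.7],[0,0,0],[0,0,0]],"delta_rot":[[0,0,0],[-2.5,0,0],[-2.5,0,0],[0,0,0],[0,0,0]]}'
python3 -c "
from h import *
s=bot.sense();p=s['position'][:2]-C;print(np.hypot(*p),np.degrees(np.arctan2(p[1],p[0])))"
```

```text
time: 4.98
position: [0.4518, 0.0316, 0.0643]
orientation: [-0.942, 1.571, 0.348]
ft_force: [-2.4, 0.7, 11.6]
grip_width: 0.223
0.06006626981620829 160.69176212045886
```

```bash
for i in 1 2; do python3 -m jog '{"jaw":[0.22,0.22,0.22,0.22],"slide":[[0,-0.06,-2.7],[0,-0.06,-2.7],[0,0,0],[0,0,0]],"delta_rot":[[-2.5,0,0],[-2.5,0,0],[0,0,0],[0,0,0]]}'|egrep 'pos|force|time'; done
```

```text
time: 5.32
position: [0.4505, 0.0263, 0.0643]
ft_force: [-3.8, 0.4, 11.0]
time: 5.65
position: [0.4497, 0.0209, 0.0642]
ft_force: [-3.6, 0.6, 11.0]
```

```bash
for i in 1 2; do python3 -m jog '{"jaw":[0.22,0.22,0.22,0.22],"slide":[[0,-0.06,-2.7],[0,-0.06,-2.7],[0,0,0],[0,0,0]],"delta_rot":[[-2.5,0,0],[-2.5,0,0],[0,0,0],[0,0,0]]}'|egrep 'pos|force|time'; done
python3 - <<'E'
from h import *
im=bot.grab_frame("wrist"); im=im[:,:,::-1];cv2.imwrite("pics/w4.png",cv2.resize(im[150:310,190:370],None,fx=4,fy=4,interpolation=2))
E
```

```text
time: 5.98
position: [0.4493, 0.0155, 0.0642]
ft_force: [-3.4, 0.7, 13.0]
time: 6.32
position: [0.4494, 0.0101, 0.0642]
ft_force: [-3.6, 0.3, 10.6]
```

View pics/w4.png

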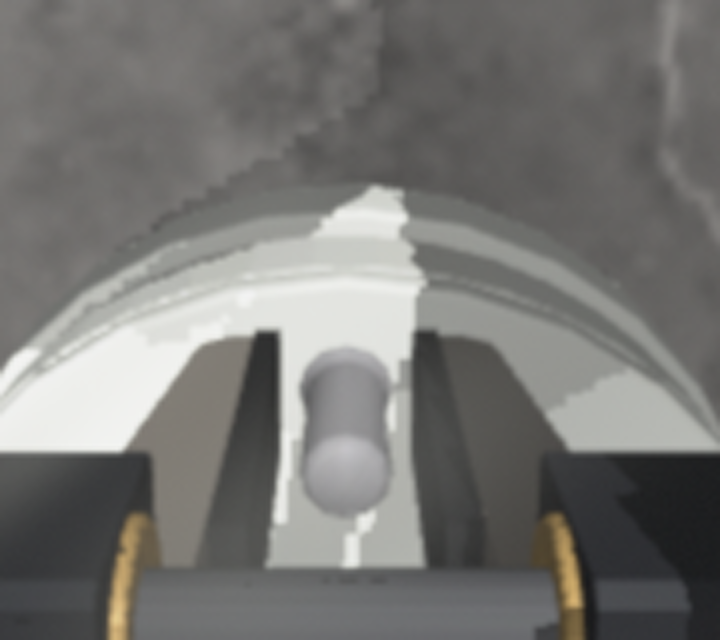

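The peg still sits midway between the fingers, so the tray turns along with them. On with the sweep.

```bash
for i in 1 2; do python3 -m jog '{"jaw":[0.22,0.22,0.22,0.22],"slide":[[0,-0.06,-2.7],[0,-0.06,-2.7],[0,0,0],[0,0,0]],"delta_rot":[[-2.5,0,0],[-2.5,0,0],[0,0,0],[0,0,0]]}'|egrep 'pos|force|time'; done
```

```text
time: 6.7
position: [0.45, 0.0047, 0.064]
ft_force: [-3.6, -0.2, 7.5]
time: 7.03
position: [0.4512, -0.0006, 0.0638]
ft_force: [-1.1, -0.1, 3.5]
```

```bash
for i in 1 2; do python3 -m jog '{"jaw":[0.22,0.22,0.22,0.22],"slide":[[0,-0.06,-2.7],[0,-0.06,-2.7],[0,0,0],[0,0,0]],"delta_rot":[[-2.5,0,0],[-2.5,0,0],[0,0,0],[0,0,0]]}'|egrep 'pos|force|time'; done
```

```text
time: 7.37
position: [0.4528, -0.0056, 0.0638]
ft_force: [-0.7, -0.2, 2.9]
time: 7.7
position: [0.4549, -0.0105, 0.0638]
ft_force: [0.4, 0.7, 2.9]
```

The press force dropped from 11 N to 3 N near +30° and z fell slightly. I need to see where the peg is now.

```bash
python3 - <<'E'
from h import *
im=bot.grab_frame("wrist"); im=im[:,:,::-1];cv2.imwrite("pics/w5.png",cv2.resize(im[150:310,190:370],None,fx=4,fy=4,interpolation=2))
E
```

```text
(no output)
```

View pics/w5.png

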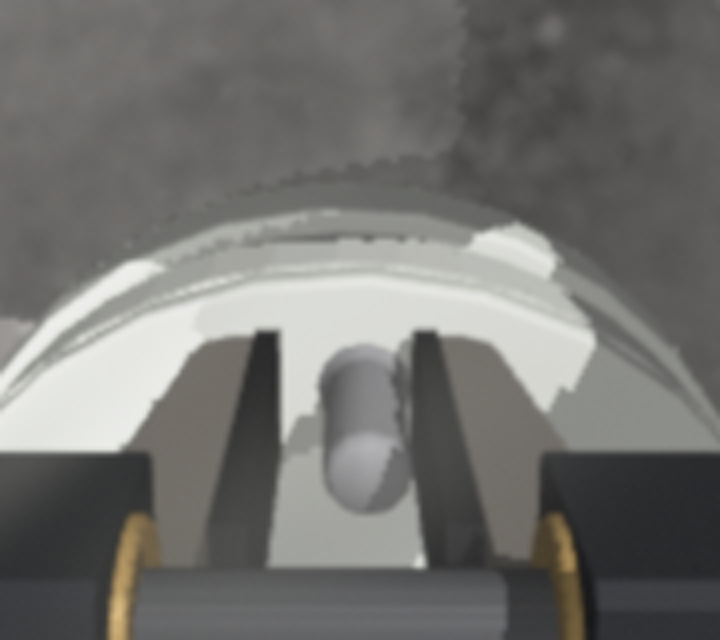

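```bash
for i in 1 2; do python3 -m jog '{"jaw":[0.22,0.22],"slide":[[0.4,0,0],[0,0,0]],"delta_rot":[[0,0,0],[0,0,0]]}'|egrep 'pos|force|time'; done
```

```text
time: 7.92
position: [0.4548, -0.0106, 0.0636]
ft_force: [-1.7, -0.4, 7.3]
time: 8.08
position: [0.4547, -0.0106, 0.0633]
ft_force: [-2.9, -0.7, 10.4]
```

```bash
for i in 1 2; do python3 -m jog '{"jaw":[0.22,0.22,0.22],"slide":[[0.5,0,0],[0,0,0],[0,0,0]],"delta_rot":[[0,0,0],[0,0,0],[0,0,0]]}'|egrep 'pos|force|time'; done
```

```text
time: 8.33
position: [0.4546, -0.0106, 0.0629]
ft_force: [-2.7, -0.1, 11.0]
time: 8.58
position: [0.4547, -0.0103, 0.0621]
ft_force: [-0.3, 3.5, 4.2]
```

It gives way now (z = 0.0621, past the tooth-top level), so the teeth are entering. I'll take the sideways load off the peg and press on.

```bash
python3 -m jog '{"jaw":[0.24,0.24,0.24],"slide":[[-0.3,0,2],[0,0,0],[0,0,0]],"delta_rot":[[2,0,0],[0,0,0],[0,0,0]]}'|egrep 'pos|force|time'
for i in 1 2 3; do python3 -m jog '{"jaw":[0.24,0.24,0.24],"slide":[[0.7,0,0],[0.3,0,0],[0,0,0]],"delta_rot":[[0,0,0],[0,0,0],[0,0,0]]}'|egrep 'pos|force|time'; done
```

```text
time: 8.83
position: [0.4538, -0.0088, 0.0622]
ft_force: [-1.3, 0.8, 2.2]
time: 9.08
position: [0.4538, -0.0088, 0.0612]
ft_force: [-0.9, -0.0, 4.1]
time: 9.33
position: [0.4538, -0.0088, 0.0602]
ft_force: [-0.2, 0.9, 4.0]
time: 9.58
position: [0.4539, -0.0088, 0.0592]
ft_force: [-2.0, 1.3, 4.0]
```

```bash
for i in 1 2; do python3 -m jog '{"jaw":[0.24,0.24,0.24],"slide":[[0.7,0,0],[0.3,0,0],[0,0,0]],"delta_rot":[[0,0,0],[0,0,0],[0,0,0]]}'|egrep 'pos|force|time'; done
python3 -m jog '{"jaw":[0.24,0.24,0.24],"slide":[[0.5,0,0],[0,0,0],[0,0,0]],"delta_rot":[[0,0,0],[0,0,0],[0,0,0]]}'|egrep 'pos|force|time'
```

```text
time: 9.83
position: [0.4538, -0.0088, 0.0582]
ft_force: [-1.2, 0.5, 5.1]
time: 10.08
position: [0.4538, -0.0088, 0.0572]
ft_force: [-1.1, 0.7, 4.8]
time: 10.33
position: [0.4537, -0.0088, 0.057]
ft_force: [-3.0, 0.6, 10.0]
```

```bash
python3 -m jog '{"jaw":[0.24,0.24,0.24],"slide":[[0.4,0,0],[0,0,0],[0,0,0]],"delta_rot":[[0,0,0],[0,0,0],[0,0,0]]}'|egrep 'pos|force|time'
python3 -m jog '{"jaw":[0.27,0.27,0.27,0.27,0.27,0.27,0.27,0.27,0.27,0.27],"slide":[[-0.7,0,0],[-2,0,0],[-6,0,0],[-14,0,0],[-25,0,0],[-30,0,0],[-30,0,0],[-30,0,0],[-20,0,0],[0,0,0]],"delta_rot":[[0,0,0],[0,0,0],[0,0,0],[0,0,0],[0,0,0],[0,0,0],[0,0,0],[0,0,0],[0,0,0],[0,0,0]]}'
python3 - <<'E'
from h import *
im=bot.grab_frame("side"); im=im[:,:,::-1];cv2.imwrite("pics/s6.png",cv2.resize(im[150:260,250:390],None,fx=5,fy=5,interpolation=2))
E
```

```text
time: 10.58
position: [0.4537, -0.0089, 0.0568]
ft_force: [-4.5, 0.9, 13.9]
time: 11.42
position: [0.4564, -0.0089, 0.2185]
orientation: [-1.997, 1.564, -0.043]
ft_force: [0.4, 0.4, 1.1]
grip_width: 0.273
```

View pics/s6.png

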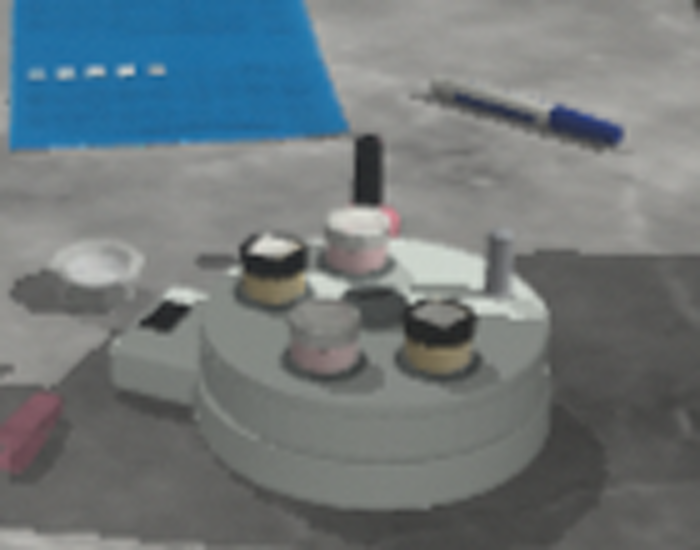

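The gap line at (350,460) in the crop is closed and even. The bottle, dish and clip stand where they were. The fingers are well clear.

```bash
python3 -c "
from bench import bot
print(bot.hand_in())"
```

```text
the job is handed in; nothing more can be done
None
```

The tray of the larger carousel is pressed home and the job is handed in, at about 11.5 s on the robot's clock.

**What I did:** I straddled the peg with partly open fingers and pressed lightly until the tray stopped on the tooth tops, 2 mm down. Then I turned it about 42° counter-clockwise under roughly 3–13 N until the teeth fell in. I pressed it down until it stopped hard at z ≈ 0.057, the stated home height, and lifted clear. The highest upward force reading was about 16 N, against the 60 N limit.

**Last checks:**
- **Tray:** the last side view shows the skirt gap closed and even all along the visible edge.
- **Bystanders:** the bottle, dish and clip look unmoved in the last side view. The file was outside that crop, but the arm never came down near it.
- **Robot:** the fingers were about 0.16 m above the tray at hand-in.

**Disagreements:**
- **Camera mismatch:** the top and wrist views differed by about 3–4 mm on the peg position. I went by where the peg stood between the fingers in the wrist view.
- **Turn angle:** the force already dropped at about +30°, but the tray only went down at about +42°. I did not find out why.

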